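Hang the readout box on its keyhole stud

ROBOT

A 7-joint arm with a two-finger parallel gripper is mounted at the origin on a cart in front of the work surface, level with it; the furniture and walls round the work are solid. World frame = base frame: x ahead of the robot, y to its left, z up, the work surface at z = 0. Lengths are in mm, angles in rad, forces in N, time in s.
With the tool pointing down it reaches from about 425 to 875 mm from the base axis. Payload 8.4 kg.
Tool frame: the origin (TCP) lies midway between the tips of the shut fingers; the grasp point (between the pads) lies grip_point_offset behind it (grip_point_offset is the distance from the TCP to the grasp point, in mm); z points along the fingers, y is the line along which they close (so a half turn about z gives the same grasp; the last joint's range is limited). The gripper opens to 87 mm and grips with 3 to 60 N. Pads are 19 mm wide; open, the fingers measure 117 mm over their backs; the gripper's body (75 mm by 190 mm) begins 51 mm behind the grasp point.
Start: joints at [1.233, 0.333, 0.04, 1.465, -0.013, 1.343, -0.059], TCP at [153.728, -631.531, 222.546] pointing down, gripper open.
Joint ranges: [-2.58, 2.58], [-0.38, 2.09], [-1.3, 1.39], [0.25, 2.4], [-1.5, 4.64], [0.08, 2.09], [-2.65, 2.65]. Speed limits (rad/s): [2.22, 2.22, 2.79, 2.79, 3.14, 3.14, 3.14].

INTERFACE

Orientations are given as a 3x3 rotation matrix whose columns are the frame's x, y, z axes.
In Python, from station import * gives the robot as it stands.
- The arm moves only by the tool send_rows, never from a script. Its argument "plan" is a list of rows, each a list of 5 numbers: the opening, from 0 (shut) to 1 (fully open), then the shift along the world's x, y, z in mm, then the turn about the world's z in degrees. In form: [[jaw, tx, ty, tz, twist], ...]. A call has exactly 8 rows; each row shifts and turns the commanded pose from where the row before left it; what a row does not reach is not made up. A row lasts 1/10 s, in which the tool goes at most 50 mm and 8.59 degrees, less where a joint would pass 70% of its speed; a pose out of reach is approached as far as the arm can. A call with a gripper value outside its range is refused whole. The fingers move at their own pace and stop on an object; "grip_force" is the grip in N (left out, the last holds). Time passes only in rows, so rows that do not move let the fingers close, or fill a call up. It gives the time, the measured TCP pose, the force, the opening and the grip force at its end, in the units of the state.
- get_state(): the state, without advancing time (a new reading comes with each control period).
- get_image(name): name is "scene" or "top" or "wrist"; returns the picture (384x512x3 uint8, blue, green, red); there is no depth.
- camera_model(name): a dict with "intrinsics" (3x3 intrinsics, pixels), "origin" and "rotation" of the camera in the world. Camera axes: x right, y up, looking along -z (the intrinsics and any distortion apply to the point x, -y, -z); pixel columns grow to the right and rows downward; lengths in mm; the calibration is good to about 2 mm. A picture is of the moment at which its call begins: read the wrist's pose just before it. camera_model takes no time and is no camera call; for the wrist camera it gives the pose at the moment of the call.
- hand_in(): hands the job in; it is judged then, once.
Trained networks look in the newest picture that a camera, given by its name, has taken for a name from the list of things; names that differ only in an ending like _2 or _b are one class to them, and where a whole thing is asked for, a point or a joint stands for the part that bears it (a point fixed in the world has none). Each returns a list of dicts, best first, with "score" (0 to 1); they miss things now and then, are a little off and sometimes report something else, mostly with a low value. They report only what shows in the picture. A call takes as long as a camera call.
- outline_of(camera, name): "pixels" (384x512 bool, what is visible of it) and "rect" ([centre column, centre row, width, height] in pixels, round what is visible of it).
- landmark_of(camera, name): "uv" ([column, row] in pixels: a listed point, or the origin of a listed thing).
The state is a dict: "t": time; "qpos": joint angles; "joint_velocities": joint speeds; "joint_efforts": joint torques, N m; "tool_pos": TCP position; "tcp_rot": TCP orientation; "contact_force": force on the tool from outside, world axes, zero at the start; "moment": the same for the moment, N m; "gripper_width": finger opening in mm; "grip_force": force on a finger pad.
Only numpy, scipy, OpenCV 4.12 (cv2) and the standard library are available. Lean on these libraries where they do the work, as an engineer would, in place of code of your own. Each camera call takes 0.05 s, during which the arm holds its last target. There are 200 camera calls.

TASK

Pick up the grey readout box and hang it upright on the sloping green console: slip the keyhole in its back over the brass-headed stud until the back lies flat on the slope, then slide it down the slope until it is fully home and locked behind the head, and let go. Feel for the stud gently, never pressing or pushing the box on the console with more than about 30 N, and leave the other things on the bench alone.

Things in the scene. Friction and masses are not known exactly. Their poses are not given: they have to be found in the camera images.
- readout: Loose grey instrument box 96 (its x) x 56 (y) x 36 (z) mm, 0.28 to 0.46 kg, lying on its back. Origin: centre of its underside (the back). z points out of the face, +x to its top edge: the green display is in the +x half, the row of three buttons in the -x half. Grip across the flat 56 mm sides. Back: 5 mm plate, hollow above it to 18 mm, with a keyhole on the centre line y = 0.
- entry_hole (a point): Centre of the keyhole's 22 mm entry hole in the box's back, on the underside at x = -8, y = 0 in the box frame, axes as the box's. From x = -4 to x = +3 mm the hole tapers to a slot 10 mm wide that runs towards the top edge and is closed at x = +15.5 mm.
- slot_end (a point): Point in the keyhole slot, on the box's underside at x = +12, y = 0 in the box frame, axes as the box's: the stud's centre is here when the box is fully home, 20 mm nearer the top edge than the entry hole's centre.
- console: Fixed green sloping panel 170 x 150 mm on wooden cheeks, rising 18 degrees away from its front (-x side). Origin: on the bench under the face centre. Carries the stud: 7 mm shank, 15 mm brass head with underside 8 mm and flat top (9 mm wide, bevelled edge) 13 mm above the face, so the 5 mm back plate has 3 mm play under the head. Over 35 N between box and console or stud fails.
- mount (a point): Centre of the console's sloping face, on its surface, 70 mm above the bench. x up the slope, y left across it, z out of the face; hung upright, the box has these same axes. The stud stands square on the face at x = 0 and y anywhere from -15 to +15 mm (clamped, rigid; differs each time and is not measured: see or feel for it). Touch at 4 to 10 mm/s, stop at 3 to 4 N.
- block_plane: Loose bystander, a block plane; must not be moved. Origin: centre of its underside.
- tape_measure: Loose bystander, a pocket tape; must not be moved. Origin: centre of its underside.
- mallet: Loose bystander, a mallet; must not be moved. Origin: centre of its underside.

How it is judged:
By the outcome, as a careful person would: the job done as asked, in the order asked, and still so for the second after the job is handed in, with the robot touching nothing.
It also fails if it takes over 58 s, if anything falls off the work surface, if the arm or the gripper's body presses on something with over 40 N, if the wrist force passes 120 N, or if a joint passes its speed limit or range.

## Working session

There is one attempt and no reset: what is moved stays moved. The work goes in short steps, Python scripts to look and compute and a tool call to move; the robot and the scene stay as the last step left them, time stands still between calls to the robot, and variables do not carry over. Pictures are saved under pics/ and viewed, at most 10 in all, crops included, and the job is handed in when it is done.

Besides the shell and the picture viewer there is one more tool, called after ">>>" by a JSON object that holds its "method" and its "body", one argument or row to a line. send_rows: Moves the arm, as the interface text tells. Its arguments: {"type":"object","properties":{"plan":{"type":"array"},"grip_force":{"type":"number"}},"required":["plan"]}

```bash
ls; mkdir -p pics; python3 - <<'E'
from station import *
import cv2,numpy as np
s=get_state();print({k:np.round(v,3).tolist() for k,v in s.items()})
try: print(grip_point_offset)
except Exception as e: print(e)
ims=[]
for c in ["scene","top"]:
    im=get_image(c);ims.append(im);m=camera_model(c);print(c,{k:np.round(v,3).tolist() if k!='x' else 0 for k,v in m.items()})
    for n in ["readout","console","block_plane","tape_measure","mallet"]:
        r=outline_of(c,n);print(n,[(round(d["score"],2),np.round(d["rect"]).tolist()) for d in r[:2]])
    for n in ["readout","mount","entry_hole","console"]:
        r=landmark_of(c,n);print(n,[(round(d["score"],2),np.round(d["uv"],1).tolist()) for d in r[:2]])
    cv2.imwrite(f"pics/{c}0.png",im)
cv2.imwrite("pics/both.png",cv2.resize(np.vstack(ims),None,fx=.78,fy=.78))
E
```

```text
pics
{'t': 0.0, 'qpos': [1.233, 0.334, 0.04, 1.466, -0.013, 1.343, -0.058], 'joint_velocities': [-0.0, 0.001, 0.0, 0.002, 0.0, 0.001, -0.0], 'joint_efforts': [-0.001, -65.637, 1.335, -40.38, -0.06, 0.045, 0.0], 'tool_pos': [153.63, -631.086, 221.662], 'tcp_rot': [[0.972, 0.237, -0.001], [0.237, -0.972, 0.002], [-0.0, -0.002, -1.0]], 'contact_force': [0.208, -0.794, -0.265], 'moment': [0.005, -0.015, -0.032], 'grip_force': 0.0, 'gripper_width': 86.748}
18.700000000000003
scene {'intrinsics': [[448.412, 0.0, 254.274], [0.0, 448.412, 191.53], [0.0, 0.0, 1.0]], 'origin': [23.843, 1053.296, 1357.279], 'rotation': [[-0.899, 0.306, -0.312], [-0.437, -0.661, 0.61], [-0.019, 0.685, 0.728]]}
readout [(0.68, [292.0, 179.0, 24.0, 16.0]), (0.67, [207.0, 290.0, 88.0, 48.0])]
console [(0.56, [226.0, 214.0, 56.0, 53.0])]
block_plane [(0.76, [271.0, 144.0, 38.0, 18.0]), (0.71, [207.0, 289.0, 87.0, 46.0])]
tape_measure [(0.66, [298.0, 131.0, 8.0, 17.0])]
mallet [(0.56, [206.0, 289.0, 89.0, 46.0])]
readout [(0.7, [290.3, 181.2])]
mount [(0.92, [229.4, 211.4])]
entry_hole [(0.83, [292.7, 184.0])]
console [(0.59, [229.5, 224.0])]
top {'intrinsics': [[373.744, 0.0, 257.859], [0.0, 373.744, 194.812], [0.0, 0.0, 1.0]], 'origin': [376.112, -32.062, 1352.056], 'rotation': [[0.007, 0.989, -0.151], [-1.0, 0.009, 0.01], [0.011, 0.151, 0.989]]}
readout [(0.84, [299.0, 221.0, 24.0, 32.0])]
console [(0.62, [214.0, 181.0, 54.0, 55.0])]
block_plane [(0.66, [350.0, 177.0, 39.0, 41.0]), (0.63, [214.0, 182.0, 52.0, 55.0])]
tape_measure [(0.66, [380.0, 194.0, 23.0, 18.0])]
mallet [(0.73, [299.0, 219.0, 27.0, 32.0]), (0.7, [120.0, 211.0, 42.0, 82.0])]
readout [(0.86, [295.4, 221.1])]
mount [(0.65, [214.8, 180.5]), (0.53, [343.4, 174.7])]
entry_hole [(0.87, [297.6, 222.3])]
console [(0.79, [216.6, 183.2]), (0.23, [300.0, 222.3])]
```

View pics/both.png

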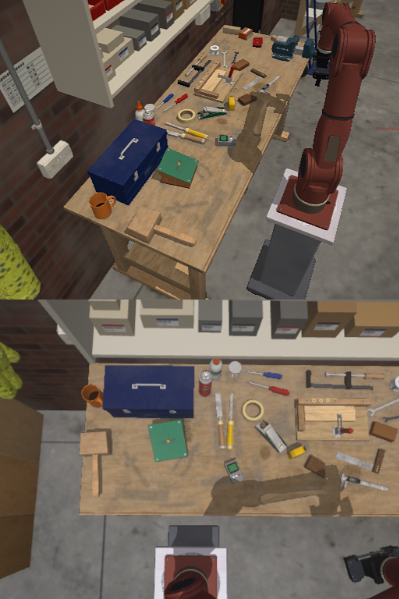

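```bash
cat > h.py <<'E'
from station import *
import cv2,numpy as np
def ray(m,uv):
    K=m["intrinsics"];d=np.linalg.solve(np.array(K),[uv[0],uv[1],1.]);d=np.array([d[0],-d[1],-d[2]])
    return np.array(m["origin"]),np.array(m["rotation"])@d
def onz(m,uv,z):
    o,d=ray(m,uv);return o+d*(z-o[2])/d[2]
def proj(m,P):
    P=np.atleast_2d(P);c=(P-m["origin"])@np.array(m["rotation"]);c=c*[1,-1,-1]
    q=c@np.array(m["intrinsics"]).T;return q[:,:2]/q[:,2:]
def tri(ms,uvs):
    A=0;b=0
    for m,u in zip(ms,uvs):
        o,d=ray(m,u);d=d/np.linalg.norm(d);M=np.eye(3)-np.outer(d,d);A=A+M;b=b+M@o
    return np.linalg.solve(A,b)
E
python3 - <<'E'
from h import *
ms=[camera_model("scene"),camera_model("top")]
for n,a,b in [("readout",(290.3,181.2),(295.4,221.1)),("entry",(292.7,184),(297.6,222.3)),("mount",(229.4,211.4),(214.8,180.5)),("console",(229.5,224),(216.6,183.2))]:
    print(n,tri(ms,[a,b]).round(1))
print("top z",onz(ms[1],(295.4,221.1),0),onz(ms[1],(299,221),36),onz(ms[1],(214.8,180.5),70))
s=cv2.imread("pics/scene0.png");t=cv2.imread("pics/top0.png")
a=cv2.resize(t[145:260,150:410],None,fx=3,fy=3,interpolation=3)
b=cv2.resize(s[120:240,190:320],None,fx=2,fy=2,interpolation=3)
c=np.zeros((590,780,3),np.uint8);c[:345]=a;c[347:587,:260]=b
c[347:587,265:525]=cv2.resize(t[190:250,265:330],(260,240),interpolation=3)
cv2.imwrite("pics/crop.png",c)
E
```

```text
readout [ 484.7 -179.4   25.6]
entry [ 480.2 -190.9    0.6]
mount [619.1 105.4  68. ]
console [623.4 106.6  -8.5]
top z [ 487.2378259  -182.14196163    0.        ] [ 484.73891008 -190.86659978   36.        ] [620.788391   105.83658189  70.        ]
```

View pics/crop.png

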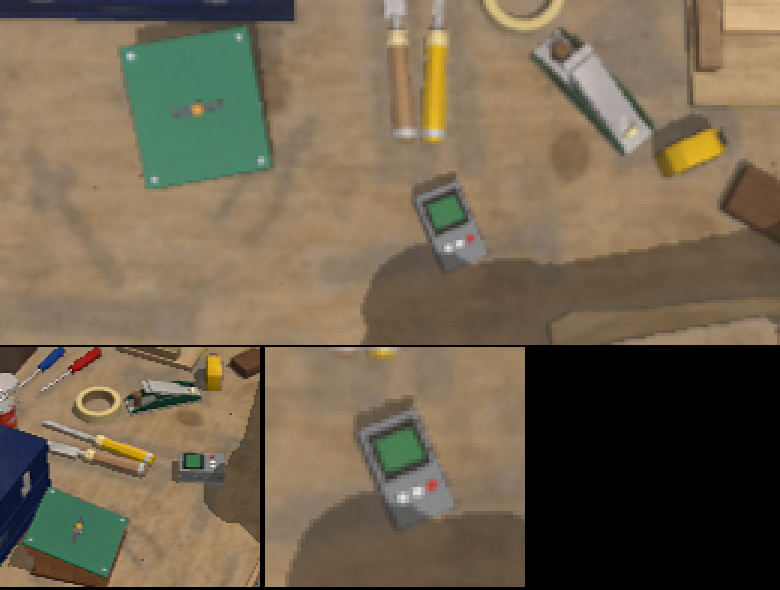

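The top view shows the console with its stud near the face centre (about 215.7, 181.3) and a yaw of about 9°. The readout is at about (299, 221) with a yaw of about 20°. I'm moving above the readout.

>>> {"method": "send_rows", "body": {
  "plan": [
    [1,30,40,0,1],
    [1,30,40,0,1],
    [1,30,40,0,1],
    [1,30,40,0,1],
    [1,30,40,0,1],
    [1,30,40,0,1],
    [1,30,40,0,0],
    [1,30,40,0,0]
  ]
}}

```text
t: 1.8
tool_pos: [394.6, -309.8, 222.9]
tcp_rot: [[0.942, 0.337, 0.001], [0.337, -0.942, -0.001], [0.0, 0.001, -1.0]]
contact_force: [0.8, -1.2, 0.3]
gripper_width: 87.0
grip_force: 0.0
```

>>> {"method": "send_rows", "body": {
  "plan": [
    [1,24,30,0,0],
    [1,24,30,0,0],
    [1,24,30,0,0],
    [1,15,30,0,0],
    [1,0,5,0,0],
    [1,0,0,0,0],
    [1,0,0,0,0],
    [1,0,0,0,0]
  ]
}}

```text
t: 2.6
tool_pos: [480.1, -188.1, 222.5]
tcp_rot: [[0.942, 0.335, -0.0], [0.335, -0.942, -0.0], [-0.0, 0.0, -1.0]]
contact_force: [-0.6, 0.1, 0.3]
gripper_width: 87.5
grip_force: 0.0
```

```bash
python3 - <<'E'
from h import *
s=get_state();print(s["t"],s["tool_pos"],np.round(s["tcp_rot"],3).tolist())
m=camera_model("wrist");im=get_image("wrist");cv2.imwrite("pics/w1.png",im)
print({k:np.round(v,3).tolist() for k,v in m.items() if k!="x"})
r=outline_of("wrist","readout")
for d in r[:2]:
    p=d["pixels"].astype(np.uint8);c=max(cv2.findContours(p,0,2)[0],key=cv2.contourArea)
    q=cv2.boxPoints(cv2.minAreaRect(c));print(d["score"],d["rect"],q.tolist(),[onz(m,u,36).round(1).tolist() for u in q])
for n,z in [("readout",0),("entry_hole",0),("slot_end",0)]:
    for d in landmark_of("wrist",n)[:2]: print(n,d["score"],d["uv"],onz(m,d["uv"],z).round(1))
E
```

```text
2.6 [ 480.09210381 -188.05561661  222.54776388] [[0.942, 0.335, -0.0], [0.335, -0.942, -0.0], [-0.0, 0.0, -1.0]]
{'intrinsics': [[272.703, 0.0, 256.42], [0.0, 272.703, 191.447], [0.0, 0.0, 1.0]], 'origin': [551.61, -162.534, 384.627], 'rotation': [[0.334, 0.906, 0.259], [-0.942, 0.321, 0.094], [0.002, -0.275, 0.961]]}
0.75 [263.1, 167.2, 42.9, 75.5] [[238.1906280517578, 129.62155151367188], [281.8066711425781, 127.32596588134766], [285.71551513671875, 201.59393310546875], [242.09945678710938, 203.8895263671875]] [[525.8, -148.3, 36.0], [546.6, -198.6, 36.0], [457.5, -238.4, 36.0], [434.8, -184.2, 36.0]]
readout 0.8 [260.7, 164.8] [ 487.3 -192.6    0. ]
```

View pics/w1.png

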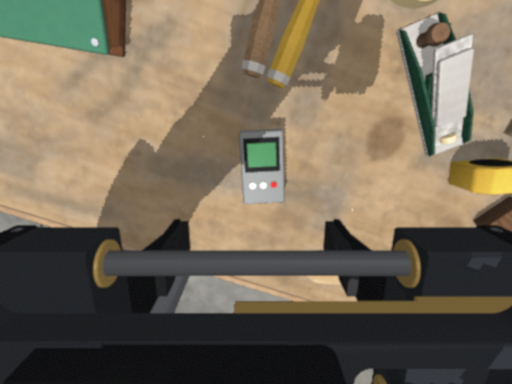

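The wrist view shows the readout at about (263, 166), display up, clear of its neighbours. The back projection is 98 × 57 mm, which matches. Centre is about (490, -192), yaw 22.7°.

>>> {"method": "send_rows", "body": {
  "plan": [
    [1,6,-2,-30,3],
    [1,6,-2,-30,0],
    [1,0,0,-35,0],
    [1,0,0,-35,0],
    [1,0,0,-30,0],
    [1,0,0,-25,0],
    [1,0,0,-20,0],
    [1,0,0,-10,0]
  ]
}}

```text
t: 3.65
tool_pos: [491.6, -190.3, 5.7]
tcp_rot: [[0.923, 0.385, -0.002], [0.385, -0.923, 0.001], [-0.002, -0.002, -1.0]]
contact_force: [-0.1, -0.7, 0.8]
gripper_width: 86.9
grip_force: 0.0
```

>>> {"method": "send_rows", "body": {
  "plan": [
    [0.5,0,0,0,0],
    [0.0,0,0,0,0],
    [0.0,0,0,0,0],
    [0.0,0,0,0,0],
    [0.0,0,0,0,0],
    [0,0,0,0,0],
    [0,0,0,0,0],
    [0,0,0,0,0]
  ],
  "grip_force": 15
}}

```text
t: 4.45
tool_pos: [493.2, -190.8, 8.3]
tcp_rot: [[0.923, 0.386, 0.001], [0.386, -0.923, -0.001], [0.001, 0.001, -1.0]]
contact_force: [-1.5, -0.1, 5.9]
gripper_width: 56.1
grip_force: 15.0
```

>>> {"method": "send_rows", "body": {
  "plan": [
    [0,0,0,10,0],
    [0,0,0,30,0],
    [0,0,10,35,0],
    [0,0,30,35,0],
    [0,5,40,30,-3],
    [0,5,40,20,-3],
    [0,5,40,0,-3],
    [0,5,40,0,-3]
  ]
}}

```text
t: 5.25
tool_pos: [512.6, 10.9, 168.6]
tcp_rot: [[0.983, 0.183, 0.001], [0.183, -0.983, -0.0], [0.001, 0.001, -1.0]]
contact_force: [0.7, 0.2, -4.6]
gripper_width: 55.9
grip_force: 15.0
```

>>> {"method": "send_rows", "body": {
  "plan": [
    [0,5,35,0,-1],
    [0,5,25,0,0],
    [0,0,15,0,0],
    [0,0,5,0,0],
    [0,0,0,0,0],
    [0,0,0,0,0],
    [0,0,0,0,0],
    [0,0,0,0,0]
  ]
}}

```text
t: 6.05
tool_pos: [522.7, 88.2, 167.4]
tcp_rot: [[0.986, 0.167, -0.0], [0.167, -0.986, -0.0], [-0.0, 0.0, -1.0]]
contact_force: [0.4, 0.3, -2.9]
gripper_width: 56.4
grip_force: 15.0
```

```bash
python3 - <<'E'
from h import *
s=get_state();print(s["t"],s["tool_pos"],s["contact_force"])
m=camera_model("wrist");im=get_image("wrist");cv2.imwrite("pics/w2.png",im)
for n,z in [("mount",70),("console",0),("readout",0),("slot_end",0)]:
    for d in landmark_of("wrist",n)[:2]: print(n,d["score"],d["uv"],onz(m,d["uv"],z).round(1))
import json;json.dump({k:np.array(m[k]).tolist() for k in m},open("w2.json","w"))
E
```

```text
6.05 [522.74698658  88.21791617 167.40576368] [ 0.42312624  0.34268407 -2.87417818]
mount 0.8 [253.3, 87.4] [619.2 107.1  70. ]
console 0.79 [257.0, 93.2] [619.6 103.5   0. ]
console 0.33 [252.3, 87.9] [624.3 109.7   0. ]
readout 0.95 [257.1, 236.2] [444.3  73.7   0. ]
readout 0.2 [252.2, 86.3] [626.  110.1   0. ]
```

View pics/w2.png

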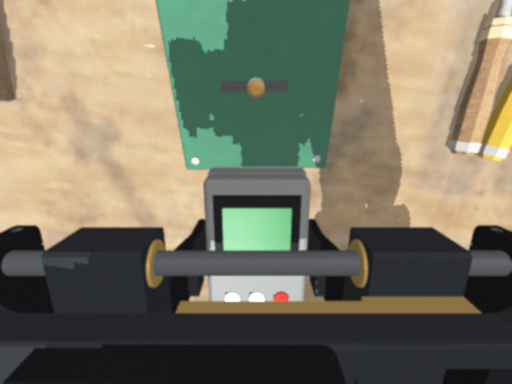

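The wrist view shows the brass head at about (256, 87) on a dark slot running from about 221 to 288. The console's front edge is level in the picture at row 167, and the box sits square in the fingers. Next I'm refining these numerically.

```bash
python3 - <<'E'
from h import *
import json
m={k:np.array(v) for k,v in json.load(open("w2.json")).items()};im=cv2.imread("pics/w2.png")
hsv=cv2.cvtColor(im,cv2.COLOR_BGR2HSV)
M=cv2.inRange(hsv,(8,120,90),(25,255,255));M[:70]=0;M[105:]=0;M[:,:235]=0;M[:,280:]=0
n,l,st,c=cv2.connectedComponentsWithStats(M);i=1+np.argmax(st[1:,4]);print("head",st[i],c[i])
h=onz(m,c[i],82.4-.6);print("head world",h)
g=cv2.inRange(hsv,(60,60,20),(90,255,255));
def fitedge(pts):
    p=np.array(pts,float);return p
L=[];R=[]
for r in range(5,150,5):
    x=np.where(g[r,140:370])[0]+140;L.append((x.min(),r));R.append((x.max()+1,r))
def line(P):
    P=np.array(P,float);k=np.polyfit(P[:,1],P[:,0],1)
    for _ in range(3):
        e=abs(np.polyval(k,P[:,1])-P[:,0]);k=np.polyfit(P[e<2][:,1],P[e<2][:,0],1)
    return k
kl,kr=line(L),line(R);print(kl,kr)
B=[(x,np.where(g[140:180,x])[0].max()+141) for x in list(range(192,206,2))+list(range(312,322,2))];print(B)
kb=np.polyfit([b[0] for b in B],[b[1] for b in B],1);print(kb)
# plane of face: through (0,0,70) pitch18 yaw ~9.6 ; iterate
a=np.radians(9.6)
C=np.array([620,105.5,70])
for it in range(4):
    nx=np.array([-np.sin(np.radians(18))*np.cos(a),-np.sin(np.radians(18))*np.sin(a),np.cos(np.radians(18))])
    def onp(uv):
        o,d=ray(m,uv);return o+d*((C-o)@nx)/(d@nx)
    F=lambda k,r:onp((np.polyval(k,r),r))
    l0,l1,r0,r1=F(kl,150),F(kl,5),F(kr,150),F(kr,5)
    al=np.degrees(np.arctan2(*(l1-l0)[1::-1]));ar=np.degrees(np.arctan2(*(r1-r0)[1::-1]));
    bl,br=onp((190,np.polyval(kb,190))),onp((320,np.polyval(kb,320)));ab=np.degrees(np.arctan2(*(bl-br)[1::-1]))-90
    a=np.radians((al+ar)/2);ex=np.array([np.cos(a),np.sin(a)]);ey=np.array([-ex[1],ex[0]])
    print("yaw",al,ar,ab,"width",(l0-r0)[:2]@ey,"mid y line at",((l0+r0)/2).round(1),"front edge",((bl+br)/2).round(1))
    hx=h[:2]+ex*13*np.sin(np.radians(18)); print("stud base",hx,"lateral of midline",(hx-((l0+r0)/2)[:2])@ey,"front->stud along slope",(hx-((bl+br)/2)[:2])@ex/np.cos(np.radians(18)))
# box in hand
s=get_state();T=s["tool_pos"];zb=T[2]-7+36
for u in [(206,180),(309,180),(205,237),(257,172),(257,178),(257,236.2)]: print(u,(np.array(s["tcp_rot"]).T@(onz(m,u,zb)-T)).round(1))
E
```

```text
head [248  81  16  16 200] [255.67   88.315]
head world [617.80282932 104.66908247  81.8       ]
[  0.1835468  156.30295567] [-1.44532020e-01  3.49184729e+02]
[(192, np.int64(169)), (194, np.int64(169)), (196, np.int64(169)), (198, np.int64(169)), (200, np.int64(169)), (202, np.int64(169)), (204, np.int64(169)), (312, np.int64(167)), (314, np.int64(167)), (316, np.int64(167)), (318, np.int64(167)), (320, np.int64(167))]
[-1.68859524e-02  1.72340311e+02]
yaw 10.760675300477326 10.422254015560778 10.598334875758283 width 146.2528753044316 mid y line at [562.2  95.3  50.9] front edge [542.4  92.9  44.5]
stud base [621.75160781 105.40746745] lateral of midline -1.0251770313773374 front->stud along slope 84.40627890882286
yaw 10.759639708234209 10.422752791334778 10.531153802560638 width 146.2503665661709 mid y line at [562.2  95.2  50.9] front edge [542.4  92.8  44.5]
stud base [621.75161127 105.40744895] lateral of midline -0.9122620131352797 front->stud along slope 84.4049241049046
yaw 10.759639779199462 10.42275286104861 10.531171990660297 width 146.25036757465446 mid y line at [562.2  95.2  50.9] front edge [542.4  92.8  44.5]
stud base [621.75161127 105.40744895] lateral of midline -0.9122925769310406 front->stud along slope 84.40492466530708
yaw 10.759639779180844 10.422752861030348 10.531171985893906 width 146.25036757439022 mid y line at [562.2  95.2  50.9] front edge [542.4  92.8  44.5]
stud base [621.75161127 105.40744895] lateral of midline -0.9122925689214529 front->stud along slope 84.4049246651603
(206, 180) [ 43.7 -24.4 -29. ]
(309, 180) [ 43.6  27.3 -29. ]
(205, 237) [ 12.5 -26.5 -29. ]
(257, 172) [ 47.8   1.2 -29. ]
(257, 178) [ 44.7   1.2 -29. ]
(257, 236.2) [ 12.9   1.2 -29. ]
```

>>> {"method": "send_rows", "body": {
  "plan": [
    [0,10,2,-10,1],
    [0,12,2,-20,0],
    [0,11.5,1.5,-25,0],
    [0,0,0,-20,0],
    [0,0,0,-10,0],
    [0,0,0,-4,0],
    [0,0,0,0,0],
    [0,0,0,0,0]
  ],
  "grip_force": 12
}}

```text
t: 7.1
tool_pos: [556.8, 94.9, 79.5]
tcp_rot: [[0.983, 0.185, 0.002], [0.185, -0.983, 0.0], [0.002, 0.0, -1.0]]
contact_force: [0.3, 0.1, -3.9]
gripper_width: 55.8
grip_force: 12.0
```

>>> {"method": "send_rows", "body": {
  "plan": [
    [0,0,0,-1,0],
    [0,0,0,-1,0],
    [0,0,0,-1,0],
    [0,0,0,-1,0],
    [0,0,0,-1,0],
    [0,0,0,-1,0],
    [0,0,0,-1,0],
    [0,0,0,-1,0]
  ]
}}

```text
t: 7.9
tool_pos: [556.0, 94.7, 70.4]
tcp_rot: [[0.983, 0.185, -0.0], [0.185, -0.983, -0.0], [-0.0, 0.0, -1.0]]
contact_force: [-3.0, -0.5, 0.5]
gripper_width: 55.9
grip_force: 12.0
```

>>> {"method": "send_rows", "body": {
  "plan": [
    [0,0,0,-1,0],
    [0,0,0,-1,0],
    [0,0,0,-1,0],
    [0,0,0,-1,0],
    [0,0,0,-1,0],
    [0,0,0,-1,0],
    [0,0,0,0,0],
    [0,0,0,0,0]
  ]
}}

```text
t: 8.7
tool_pos: [556.5, 94.9, 64.4]
tcp_rot: [[0.983, 0.185, 0.001], [0.185, -0.983, 0.0], [0.001, -0.0, -1.0]]
contact_force: [0.0, -0.1, -2.8]
gripper_width: 56.0
grip_force: 12.0
```

>>> {"method": "send_rows", "body": {
  "plan": [
    [0,0,0,-1,0],
    [0,0,0,-1,0],
    [0,0,0,-1,0],
    [0,0,0,-1,0],
    [0,0,0,-1,0],
    [0,0,0,-1,0],
    [0,0,0,0,0],
    [0,0,0,0,0]
  ]
}}

```text
t: 9.5
tool_pos: [556.5, 94.8, 58.3]
tcp_rot: [[0.983, 0.185, 0.001], [0.185, -0.983, 0.0], [0.001, -0.0, -1.0]]
contact_force: [-0.1, -0.4, -4.0]
gripper_width: 56.0
grip_force: 12.0
```

>>> {"method": "send_rows", "body": {
  "plan": [
    [0,0,0,-0.5,0],
    [0,0,0,-0.5,0],
    [0,0,0,-0.5,0],
    [0,0,0,-0.5,0],
    [0,0,0,0,0],
    [0,0,0,0,0],
    [0,0,0,0,0],
    [0,0,0,0,0]
  ]
}}

```text
t: 10.3
tool_pos: [556.8, 94.9, 57.9]
tcp_rot: [[0.983, 0.185, 0.001], [0.185, -0.983, -0.0], [0.001, 0.001, -1.0]]
contact_force: [-5.5, -1.9, 12.8]
gripper_width: 55.6
grip_force: 12.0
```

```bash
python3 - <<'E'
from h import *
s=get_state();print(s["t"],s["tool_pos"],s["contact_force"],s["moment"])
a=get_image("scene");w=get_image("wrist")
cv2.imwrite("pics/v3.png",np.hstack([cv2.resize(a[170:240,190:270],(440,385),interpolation=3),cv2.resize(w[0:310,120:400],(348,385))]))
E
```

```text
10.3 [556.76245368  94.85987428  57.94098351] [-5.54681531 -1.91737044 12.78098355] [-0.39445553  1.39614985 -0.0121692 ]
```

View pics/v3.png

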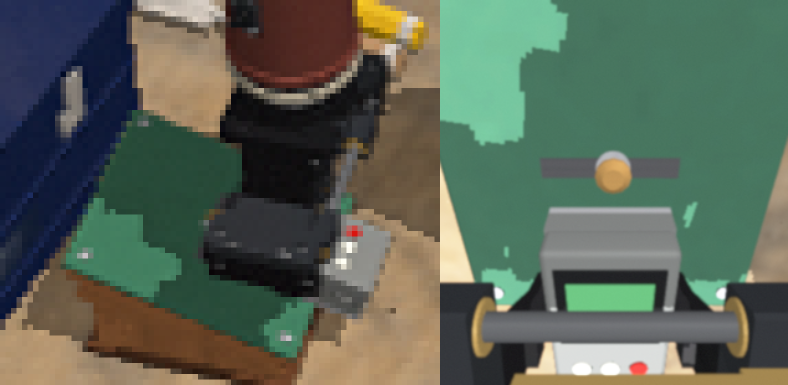

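The scene view shows the box flush on the lower slope, and the force lies along the slope normal. In the wrist view the stud is nearly on the box's centreline, less than 1 mm to the right. I'm measuring the gap along the slope.

```bash
python3 - <<'E'
from h import *
s=get_state();m=camera_model("wrist");w=get_image("wrist");cv2.imwrite("pics/w4.png",w)
g=w.astype(int)
print("col 240 rows",[(r,g[r,240].tolist()) for r in range(125,146,1)])
print("col 250 rows",[(r,g[r,250].tolist()) for r in range(160,182,1)])
hsv=cv2.cvtColor(w,cv2.COLOR_BGR2HSV)
M=cv2.inRange(hsv,(8,110,90),(25,255,255));M[:110]=0;M[165:]=0;M[:,:235]=0;M[:,285:]=0
n,l,st,c=cv2.connectedComponentsWithStats(M);i=1+np.argmax(st[1:,4]);print("head",st[i],c[i])
a=np.radians(10.6);t=np.radians(18)
ex=np.array([np.cos(t)*np.cos(a),np.cos(t)*np.sin(a),np.sin(t)]);ey=np.array([-np.sin(a),np.cos(a),0]);ez=np.cross(ex,ey)
C=np.array([621.7,106,70.])
def on(uv,h=0):
    o,d=ray(m,uv);p=o+d*((C+h*ez-o)@ez)/(d@ez);return np.array([(p-C)@ex,(p-C)@ey]).round(1)
print("head top",on(c[i],13)); 
for u in [(240,131),(240,135.3),(250,167.5),(250,172)]: print(u,on(u))
T=s["tool_pos"]+np.array([0,0,18.7]);print("grip slope coords",(T-C)@ex,(T-C)@ey,(T-C)@ez, s["tool_pos"])
E
```

```text
col 240 rows [(125, [95, 117, 72]), (126, [95, 113, 75]), (127, [94, 100, 83]), (128, [94, 92, 88]), (129, [95, 91, 90]), (130, [97, 92, 92]), (131, [96, 93, 93]), (132, [96, 91, 91]), (133, [96, 92, 91]), (134, [95, 92, 91]), (135, [94, 90, 89]), (136, [93, 90, 89]), (137, [94, 90, 89]), (138, [97, 93, 92]), (139, [96, 92, 91]), (140, [96, 93, 91]), (141, [95, 91, 90]), (142, [95, 95, 87]), (143, [96, 106, 81]), (144, [96, 114, 74]), (145, [96, 117, 71])]
col 250 rows [(160, [95, 117, 72]), (161, [94, 118, 71]), (162, [96, 118, 72]), (163, [96, 118, 71]), (164, [96, 117, 72]), (165, [99, 119, 76]), (166, [122, 134, 106]), (167, [157, 159, 148]), (168, [178, 176, 173]), (169, [183, 178, 178]), (170, [176, 172, 171]), (171, [158, 156, 155]), (172, [137, 138, 137]), (173, [131, 132, 129]), (174, [131, 132, 129]), (175, [131, 132, 129]), (176, [131, 132, 130]), (177, [131, 132, 129]), (178, [132, 133, 130]), (179, [131, 133, 130]), (180, [131, 132, 129]), (181, [131, 133, 129])]
head [245 128  29  27 589] [259.         141.34974533]
head top [ 0.7 -0.3]
(240, 131) [1.  9.8]
(240, 135.3) [-1.5  9.9]
(250, 167.5) [-21.3   4.7]
(250, 172) [-24.4   4.7]
grip slope coords -60.54971310033394 1.0109005114932899 26.69007091700577 [556.80359104  94.88341784  57.97287551]
```

```bash
cat >> h.py <<'E'
a_=np.radians(10.6);t_=np.radians(18)
ex=np.array([np.cos(t_)*np.cos(a_),np.cos(t_)*np.sin(a_),np.sin(t_)]);ey=np.array([-np.sin(a_),np.cos(a_),0]);ez=np.cross(ex,ey)
C=np.array([621.9,106,70.])
def on(m,uv,h=0):
    o,d=ray(m,uv);p=o+d*((C+h*ez-o)@ez)/(d@ez);return np.array([(p-C)@ex,(p-C)@ey]).round(1)
E
python3 - <<'E'
from h import *
m=camera_model("wrist");g=cv2.imread("pics/w4.png")[:,:,1].astype(int)
print("col 250",[(r,g[r,250]) for r in range(180,250,1)])
for r in (167,172,178,200,205,210,215,218,222,228): print(r,on(m,(250,r),0),on(m,(250,r),18),on(m,(250,r),36))
for r in (185,195,215): print(r,[(c,g[r,c]) for c in list(range(198,216))+list(range(300,318))])
v=np.hstack([cv2.resize(cv2.imread("pics/w4.png")[110:320,180:340],(457,600),interpolation=3)])
cv2.imwrite("pics/w4c.png",v)
E
```

```text
col 250 [(180, np.int64(132)), (181, np.int64(133)), (182, np.int64(132)), (183, np.int64(132)), (184, np.int64(133)), (185, np.int64(131)), (186, np.int64(128)), (187, np.int64(129)), (188, np.int64(130)), (189, np.int64(130)), (190, np.int64(132)), (191, np.int64(131)), (192, np.int64(132)), (193, np.int64(132)), (194, np.int64(133)), (195, np.int64(132)), (196, np.int64(133)), (197, np.int64(133)), (198, np.int64(135)), (199, np.int64(134)), (200, np.int64(136)), (201, np.int64(141)), (202, np.int64(146)), (203, np.int64(152)), (204, np.int64(155)), (205, np.int64(151)), (206, np.int64(147)), (207, np.int64(142)), (208, np.int64(138)), (209, np.int64(136)), (210, np.int64(136)), (211, np.int64(136)), (212, np.int64(136)), (213, np.int64(136)), (214, np.int64(136)), (215, np.int64(135)), (216, np.int64(121)), (217, np.int64(84)), (218, np.int64(52)), (219, np.int64(35)), (220, np.int64(33)), (221, np.int64(35)), (222, np.int64(35)), (223, np.int64(36)), (224, np.int64(32)), (225, np.int64(33)), (226, np.int64(31)), (227, np.int64(49)), (228, np.int64(99)), (229, np.int64(160)), (23
[... 2581 characters left out ...]
2, np.int64(118)), (203, np.int64(124)), (204, np.int64(130)), (205, np.int64(134)), (206, np.int64(136)), (207, np.int64(137)), (208, np.int64(135)), (209, np.int64(135)), (210, np.int64(135)), (211, np.int64(134)), (212, np.int64(134)), (213, np.int64(135)), (214, np.int64(133)), (215, np.int64(134)), (300, np.int64(133)), (301, np.int64(134)), (302, np.int64(134)), (303, np.int64(135)), (304, np.int64(135)), (305, np.int64(135)), (306, np.int64(135)), (307, np.int64(137)), (308, np.int64(136)), (309, np.int64(135)), (310, np.int64(135)), (311, np.int64(133)), (312, np.int64(129)), (313, np.int64(122)), (314, np.int64(120)), (315, np.int64(119)), (316, np.int64(121)), (317, np.int64(120))]
```

View pics/w4c.png

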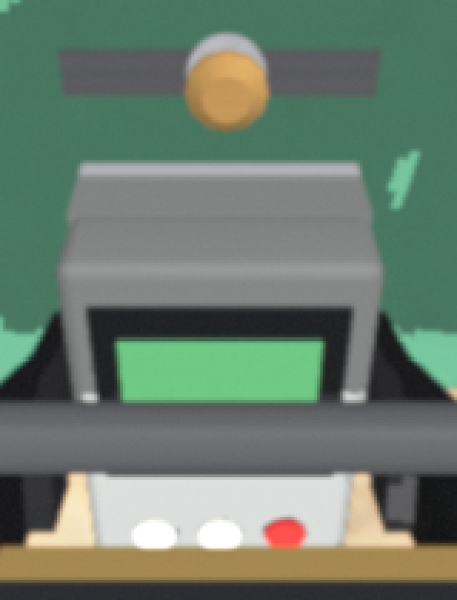

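The crop shows the box flush with its axis in line with the stud. The face edge and back edge both project to -21 mm along the slope, so the entry hole has to go about 77 mm up. First I'm checking the lateral offset.

```bash
python3 - <<'E'
from h import *
m=camera_model("wrist")
for r,l,R,h in [(185,202.9,310.2,18),(195,204.2,311.2,22),(215,202.8,312.6,35)]: 
    a,b=on(m,(l,r),h),on(m,(R,r),h);print(a,b,"mid",(a[1]+b[1])/2,"w",a[1]-b[1])
print("head",on(m,(259,141.3),13))
g=cv2.imread("pics/w2.png")[:,:,1].astype(int);print([(r,g[r,250]) for r in range(164,206)])
E
```

```text
[-22.2  29.4] [-22.2 -27.5] mid 0.9499999999999993 w 56.9
[-25.9  28.4] [-25.8 -27.7] mid 0.34999999999999964 w 56.099999999999994
[-28.8  27.4] [-28.8 -26.6] mid 0.3999999999999986 w 54.0
head [ 0.5 -0.2]
[(164, np.int64(101)), (165, np.int64(106)), (166, np.int64(114)), (167, np.int64(119)), (168, np.int64(113)), (169, np.int64(103)), (170, np.int64(100)), (171, np.int64(102)), (172, np.int64(106)), (173, np.int64(106)), (174, np.int64(100)), (175, np.int64(98)), (176, np.int64(100)), (177, np.int64(102)), (178, np.int64(104)), (179, np.int64(113)), (180, np.int64(120)), (181, np.int64(125)), (182, np.int64(126)), (183, np.int64(126)), (184, np.int64(125)), (185, np.int64(125)), (186, np.int64(124)), (187, np.int64(125)), (188, np.int64(124)), (189, np.int64(124)), (190, np.int64(126)), (191, np.int64(125)), (192, np.int64(125)), (193, np.int64(124)), (194, np.int64(109)), (195, np.int64(71)), (196, np.int64(34)), (197, np.int64(30)), (198, np.int64(31)), (199, np.int64(31)), (200, np.int64(32)), (201, np.int64(31)), (202, np.int64(30)), (203, np.int64(30)), (204, np.int64(29)), (205, np.int64(30))]
```

>>> {"method": "send_rows", "body": {
  "plan": [
    [0,-1,0,3,0],
    [0,-2,0,5,0],
    [0,-3,-1,9,0],
    [0,2,0,5,0],
    [0,15,2.5,5,0],
    [0,20,3.5,6,0],
    [0,20,4,6.5,0],
    [0,5,1,2,0]
  ]
}}

```text
t: 11.25
tool_pos: [614.5, 105.1, 98.9]
tcp_rot: [[0.983, 0.185, 0.002], [0.185, -0.983, 0.001], [0.002, -0.001, -1.0]]
contact_force: [-0.4, 0.5, -3.6]
gripper_width: 56.2
grip_force: 12.0
```

>>> {"method": "send_rows", "body": {
  "plan": [
    [0,4,0.5,1,0],
    [0,4.3,1,1,0],
    [0,0,0,0,0],
    [0,0,0,0,0],
    [0,0.6,0.1,-1.9,0],
    [0,0.6,0.1,-1.9,0],
    [0,0,0,0,0],
    [0,0,0,0,0]
  ]
}}

```text
t: 12.05
tool_pos: [621.6, 106.4, 95.9]
tcp_rot: [[0.983, 0.185, -0.0], [0.185, -0.983, -0.0], [-0.0, -0.0, -1.0]]
contact_force: [-0.4, 0.2, -4.1]
gripper_width: 55.8
grip_force: 12.0
```

>>> {"method": "send_rows", "body": {
  "plan": [
    [0,0.2,0,-0.7,0],
    [0,0.2,0,-0.7,0],
    [0,0.2,0,-0.7,0],
    [0,0.2,0.1,-0.7,0],
    [0,0.2,0,-0.7,0],
    [0,0.2,0,-0.7,0],
    [0,0,0,0,0],
    [0,0,0,0,0]
  ]
}}

```text
t: 12.85
tool_pos: [622.9, 106.6, 91.9]
tcp_rot: [[0.983, 0.185, -0.0], [0.185, -0.983, 0.0], [-0.0, -0.0, -1.0]]
contact_force: [-0.3, 0.6, -3.4]
gripper_width: 56.1
grip_force: 12.0
```

>>> {"method": "send_rows", "body": {
  "plan": [
    [0,0.5,0.1,0.2,0],
    [0,0.5,0.1,0.2,0],
    [0,0.5,0.1,0.2,0],
    [0,0.5,0.1,0.1,0],
    [0,0,0,0,0],
    [0,0.2,0,-0.7,0],
    [0,0.2,0,-0.7,0],
    [0,0,0,0,0]
  ]
}}

```text
t: 13.65
tool_pos: [625.2, 106.9, 91.0]
tcp_rot: [[0.983, 0.185, -0.0], [0.185, -0.983, -0.0], [-0.0, 0.0, -1.0]]
contact_force: [-0.3, -0.3, -4.3]
gripper_width: 55.7
grip_force: 12.0
```

>>> {"method": "send_rows", "body": {
  "plan": [
    [0,0.2,0,-0.7,0],
    [0,0.2,0,-0.7,0],
    [0,0.2,0,-0.7,0],
    [0,0.2,0.1,-0.7,0],
    [0,0,0,0,0],
    [0,0,0,0,0],
    [0,0,0,0,0],
    [0,0,0,0,0]
  ]
}}

```text
t: 14.45
tool_pos: [626.1, 107.0, 88.4]
tcp_rot: [[0.983, 0.185, 0.0], [0.185, -0.983, 0.0], [0.0, -0.0, -1.0]]
contact_force: [-0.1, -0.7, -3.9]
gripper_width: 56.1
grip_force: 12.0
```

>>> {"method": "send_rows", "body": {
  "plan": [
    [0,0.2,0,-0.7,0],
    [0,0.2,0,-0.7,0],
    [0,0.2,0,-0.7,0],
    [0,0.2,0.1,-0.7,0],
    [0,0.2,0,-0.7,0],
    [0,0.2,0,-0.7,0],
    [0,0,0,0,0],
    [0,0,0,0,0]
  ]
}}

```text
t: 15.25
tool_pos: [627.3, 107.1, 84.2]
tcp_rot: [[0.983, 0.185, -0.0], [0.185, -0.983, 0.0], [0.0, -0.0, -1.0]]
contact_force: [0.4, 0.1, -4.4]
gripper_width: 56.0
grip_force: 12.0
```

>>> {"method": "send_rows", "body": {
  "plan": [
    [0,0.1,0,-0.4,0],
    [0,0.1,0,-0.4,0],
    [0,0.1,0,-0.4,0],
    [0,0.1,0,-0.4,0],
    [0,0,0,0,0],
    [0,0,0,0,0],
    [0,0,0,0,0],
    [0,0,0,0,0]
  ]
}}

```text
t: 16.05
tool_pos: [627.7, 107.2, 82.6]
tcp_rot: [[0.983, 0.185, -0.0], [0.185, -0.983, 0.0], [0.0, -0.0, -1.0]]
contact_force: [0.9, -0.2, -3.9]
gripper_width: 55.9
grip_force: 12.0
```

>>> {"method": "send_rows", "body": {
  "plan": [
    [0,0.1,0,-0.4,0],
    [0,0.1,0,-0.4,0],
    [0,0.1,0,-0.4,0],
    [0,0,0,0,0],
    [0,0,0,0,0],
    [0,0,0,0,0],
    [0,0,0,0,0],
    [0,0,0,0,0]
  ]
}}

```text
t: 16.85
tool_pos: [628.0, 107.2, 81.5]
tcp_rot: [[0.983, 0.185, -0.0], [0.185, -0.983, -0.0], [-0.0, 0.0, -1.0]]
contact_force: [-1.4, -1.1, 0.9]
gripper_width: 55.9
grip_force: 12.0
```

>>> {"method": "send_rows", "body": {
  "plan": [
    [0,0.1,0,-0.3,0],
    [0,0,0,-0.3,0],
    [0,0,0,0,0],
    [0,0,0,0,0],
    [0,0,0,0,0],
    [0,0,0,0,0],
    [0,0,0,0,0],
    [0,0,0,0,0]
  ]
}}

```text
t: 17.65
tool_pos: [628.0, 107.2, 81.5]
tcp_rot: [[0.983, 0.185, -0.0], [0.185, -0.983, -0.0], [-0.0, 0.0, -1.0]]
contact_force: [-6.1, -1.5, 6.5]
gripper_width: 55.7
grip_force: 12.0
```

>>> {"method": "send_rows", "body": {
  "plan": [
    [0,-0.75,-0.1,-0.1,0],
    [0,-0.75,-0.1,-0.25,0],
    [0,-0.75,-0.2,-0.25,0],
    [0,-0.75,-0.1,-0.25,0],
    [0,-0.75,-0.2,-0.25,0],
    [0,-0.75,-0.1,-0.25,0],
    [0,0,0,0,0],
    [0,0,0,0,0]
  ]
}}

```text
t: 18.45
tool_pos: [624.9, 106.7, 80.5]
tcp_rot: [[0.983, 0.185, 0.003], [0.185, -0.983, 0.001], [0.003, -0.0, -1.0]]
contact_force: [1.9, 0.9, 5.0]
gripper_width: 55.9
grip_force: 12.0
```

>>> {"method": "send_rows", "body": {
  "plan": [
    [0,-0.75,-0.1,-0.25,0],
    [0,-0.75,-0.2,-0.25,0],
    [0,-0.75,-0.1,-0.25,0],
    [0,-0.75,-0.2,-0.25,0],
    [0,-0.75,-0.1,-0.25,0],
    [0,-0.75,-0.2,-0.25,0],
    [0,0,0,0,0],
    [0,0,0,0,0]
  ]
}}

```text
t: 19.25
tool_pos: [620.4, 105.9, 79.0]
tcp_rot: [[0.983, 0.185, 0.003], [0.185, -0.983, 0.001], [0.003, -0.0, -1.0]]
contact_force: [0.7, 0.8, 4.8]
gripper_width: 55.8
grip_force: 12.0
```

>>> {"method": "send_rows", "body": {
  "plan": [
    [0,-0.75,-0.1,-0.25,0],
    [0,-0.75,-0.2,-0.25,0],
    [0,-0.75,-0.1,-0.25,0],
    [0,-0.75,-0.2,-0.25,0],
    [0,-0.75,-0.1,-0.25,0],
    [0,-0.75,-0.2,-0.25,0],
    [0,-0.75,-0.1,-0.2,0],
    [0,0,0,0,0]
  ]
}}

```text
t: 20.05
tool_pos: [615.1, 104.8, 77.3]
tcp_rot: [[0.983, 0.185, 0.003], [0.185, -0.983, 0.001], [0.003, -0.0, -1.0]]
contact_force: [0.7, -0.3, 5.1]
gripper_width: 56.1
grip_force: 12.0
```

>>> {"method": "send_rows", "body": {
  "plan": [
    [0,-0.75,-0.1,-0.25,0],
    [0,-0.75,-0.2,-0.25,0],
    [0,-0.75,-0.1,-0.25,0],
    [0,-0.75,-0.2,-0.25,0],
    [0,0,0,0,0],
    [0,0,0,0,0],
    [0,0,0,0,0],
    [0,0,0,0,0]
  ]
}}

```text
t: 20.85
tool_pos: [612.1, 104.2, 76.2]
tcp_rot: [[0.983, 0.185, 0.003], [0.185, -0.983, 0.001], [0.003, -0.0, -1.0]]
contact_force: [0.3, 0.2, 5.4]
gripper_width: 56.1
grip_force: 12.0
```

>>> {"method": "send_rows", "body": {
  "plan": [
    [0,-0.5,-0.1,-0.15,0],
    [0,-0.5,-0.1,-0.15,0],
    [0,-0.5,-0.1,-0.15,0],
    [0,-0.5,-0.1,-0.15,0],
    [0,-0.5,-0.1,-0.15,0],
    [0,0,0,0,0],
    [0,0,0,0,0],
    [0,0,0,0,0]
  ]
}}

```text
t: 21.65
tool_pos: [609.6, 103.7, 75.4]
tcp_rot: [[0.983, 0.185, 0.003], [0.185, -0.983, 0.001], [0.003, -0.0, -1.0]]
contact_force: [1.0, 1.2, 4.7]
gripper_width: 55.6
grip_force: 12.0
```

>>> {"method": "send_rows", "body": {
  "plan": [
    [0,-0.4,-0.1,-0.1,0],
    [0,-0.4,-0.1,-0.1,0],
    [0,0,0,0,0],
    [0,0,0,0,0],
    [0,0,0,0,0],
    [0,0,0,0,0],
    [0,0,0,0,0],
    [0,0,0,0,0]
  ]
}}

```text
t: 22.45
tool_pos: [608.8, 103.6, 75.2]
tcp_rot: [[0.983, 0.185, 0.003], [0.185, -0.983, 0.001], [0.003, -0.0, -1.0]]
contact_force: [2.0, 1.5, 5.2]
gripper_width: 55.9
grip_force: 12.0
```

>>> {"method": "send_rows", "body": {
  "plan": [
    [0,-0.4,-0.1,-0.1,0],
    [0,-0.4,-0.1,-0.1,0],
    [0,-0.4,-0.1,-0.1,0],
    [0,0,0,0,0],
    [0,0,0,0,0],
    [0,0,0,0,0],
    [0,0,0,0,0],
    [0,0,0,0,0]
  ]
}}

```text
t: 23.25
tool_pos: [608.5, 103.5, 75.1]
tcp_rot: [[0.983, 0.185, 0.005], [0.185, -0.983, 0.001], [0.005, -0.001, -1.0]]
contact_force: [6.2, 1.6, 5.3]
gripper_width: 56.1
grip_force: 12.0
```

```bash
python3 - <<'E'
from h import *
m=camera_model("wrist");g=get_image("wrist");cv2.imwrite("pics/w5.png",g);s=get_state();print(s["tool_pos"],s["contact_force"],s["moment"])
G=g[:,:,1].astype(int)
T=s["tool_pos"]+np.array([0,0,18.7]);print("grip",(T-C)@ex,(T-C)@ey,(T-C)@ez)
print([(r,G[r,250]) for r in range(155,225)])
for r in (160,165,170,175,180): print(r,on(m,(250,r),0))
for r in (200,205,210,215): print(r,on(m,(250,r),36))
E
```

```text
[608.48033889 103.46319202  75.09318102] [7.68147344 2.12877455 3.36436201] [ 0.23689915 -1.47178637  0.0356396 ]
grip -5.636374985012213 -0.024953448908521914 26.849000285799008
[(155, np.int64(117)), (156, np.int64(117)), (157, np.int64(116)), (158, np.int64(116)), (159, np.int64(116)), (160, np.int64(117)), (161, np.int64(118)), (162, np.int64(117)), (163, np.int64(115)), (164, np.int64(116)), (165, np.int64(118)), (166, np.int64(137)), (167, np.int64(165)), (168, np.int64(177)), (169, np.int64(177)), (170, np.int64(169)), (171, np.int64(149)), (172, np.int64(134)), (173, np.int64(129)), (174, np.int64(131)), (175, np.int64(131)), (176, np.int64(131)), (177, np.int64(131)), (178, np.int64(130)), (179, np.int64(131)), (180, np.int64(131)), (181, np.int64(130)), (182, np.int64(131)), (183, np.int64(130)), (184, np.int64(129)), (185, np.int64(126)), (186, np.int64(126)), (187, np.int64(129)), (188, np.int64(130)), (189, np.int64(130)), (190, np.int64(130)), (191, np.int64(131)), (192, np.int64(130)), (193, np.int64(131)), (194, np.int64(131)), (195, np.int64(132)), (196, np.int64(132)), (197, np.int64(133)), (198, np.int64(133)), (199, np.int64(133)), (200, np.int64(137)), (201, np.int64(143)), (202, np.int64(147)), (203, np.int64(151)), (204, np.int64(152)), (205, np.int64(148)), (206, np.int64(144)), (207, np.int64(140)), (208, np.int64(136)), (209, np.int64(133)), (210, np.int64(133)), (211, np.int64(136)), (212, np.int64(134)), (213, np.int64(134)), (214, np.int64(135)), (215, np.int64(133)), (216, np.int64(119)), (217, np.int64(79)), (218, np.int64(44)), (219, np.int64(37)), (220, np.int64(34)), (221, np.int64(33)), (222, np.int64(33)), (223, np.int64(32)), (224, np.int64(33))]
160 [38.3  3.7]
165 [35.1  3.7]
170 [31.8  3.7]
175 [28.4  3.8]
180 [24.9  3.8]
200 [35.8  3. ]
205 [32.9  3. ]
210 [29.9  3.1]
215 [26.8  3.1]
```

The box is at a hard stop: 21.5 mm of slide, with the force rising along the slope. Releasing and retreating.

>>> {"method": "send_rows", "body": {
  "plan": [
    [0,0.3,0,0.1,0],
    [0,0.3,0.1,0.1,0],
    [0.3,0,0,0,0],
    [0.7,0,0,0,0],
    [1,0,0,0,0],
    [1,0,0,0,0],
    [1,0,0,0,0],
    [1,0,0,0,0]
  ]
}}

```text
t: 24.1
tool_pos: [606.7, 102.9, 73.9]
tcp_rot: [[0.983, 0.185, -0.001], [0.185, -0.983, -0.0], [-0.001, -0.0, -1.0]]
contact_force: [-0.2, 0.1, -0.8]
gripper_width: 83.6
grip_force: 0.0
```

>>> {"method": "send_rows", "body": {
  "plan": [
    [1,0,0,5,0],
    [1,0,0,15,0],
    [1,0,0,30,0],
    [1,0,0,35,0],
    [1,-20,0,30,0],
    [1,-40,0,10,0],
    [1,-40,0,0,0],
    [1,0,0,0,0]
  ]
}}

```text
t: 24.9
tool_pos: [503.2, 103.7, 200.9]
tcp_rot: [[0.982, 0.188, 0.001], [0.188, -0.982, -0.002], [0.0, 0.002, -1.0]]
contact_force: [0.3, -0.2, 0.1]
gripper_width: 87.1
grip_force: 0.0
```

```bash
python3 - <<'E'
from h import *
s=get_state();print(s["t"],s["tool_pos"],s["contact_force"])
m=camera_model("wrist");w=get_image("wrist");a=get_image("scene")
cv2.imwrite("pics/v6.png",np.hstack([cv2.resize(a[170:240,190:270],(380,332),interpolation=3),cv2.resize(w[0:240,120:400],(388,332))]))
for d in landmark_of("wrist","readout")[:1]: print(d["uv"],on(m,d["uv"],0))
E
```

```text
24.9 [503.21258389 103.71517277 200.87469243] [ 0.33576351 -0.15939895  0.06199884]
[277.7, 86.2] [-15.1  -2.4]
```

View pics/v6.png

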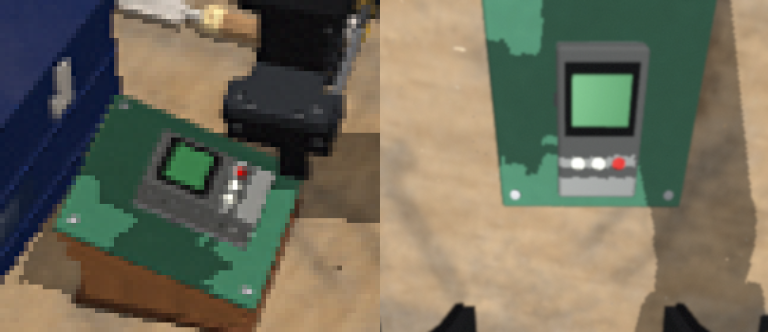

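Both views show the box upright and flat on the slope, with the gripper clear. Handing in.

```bash
python3 -c "
from station import *
print(hand_in())"
```

```text
the job is handed in; nothing more can be done
None
```

The readout box is hung upright and flat on the console, slid down to the hard stop on the stud and released. The highest contact force I read was about 18 N. I handed the job in at about 25 s; no verdict came back.

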